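Change a label printer over to thick swing tags

TASK

The label printer is open for a change to thick swing tags. Slide the red lock tab fully back to free the green head lever, raise the lever all the way to lift the print head, and only then press down the push-to-turn pressure dial and turn it clockwise until its white pointer is at the orange mark, letting it spring fully up there so that it locks. Leave the lever up, and do not disturb the two gift boxes, the pliers and the tag roll by the printer.

Things in the scene. Friction and masses are not known exactly. Their poses are not given: they have to be found in the camera images.
- printer: Black label printer, fixed, 290 mm deep (own x), 230 wide (own y), tray body with its rim 100 mm high. Origin: centre of underside, z up; own -x is its front, +y the lever side. Open lid upright behind its rear edge (own x over 140, to 400 mm high). A metal bridge (own x -93 to -7, y -97 to 60) slopes 0.35 rad down to the front, 124 to 156 mm high. Behind it a label roll, 110 mm high.
- lock_tab (a joint): Red sliding lock tab, in m: 0 = forward, its nose over an ear of the lever, which then cannot lift; it slides along the printer's own +x to its stop at 0.016. The lever is free above 0.012. About 3 N of friction; it stays where it is left.
- tab_push (a point): Middle of the front face of the tab's upright lug: push here along the printer's own +x. The lug is 13 mm wide (own y), 12 mm thick (own x), its top 8 mm above this point; the parts in front of it and beside it stay at least 10 mm below this point. Moves with the tab.
- head_lever (a joint): Green head lever, in rad: 0 = flat towards the front (head clamped down), 1.25 = stop, fully up; it counts as up above 1.0. It turns about a level axis along the printer's own y at own (-20, 95) mm, 130 mm above the counter, 100 mm from the grip. The grip swings up and to the rear. Friction 0.1 N m: it stays where it is left.
- lever_grip (a point): Centre of the lever's grip, 38 mm long (along the lever), 14 wide (printer's own y), 20 high: pinch it from above across its width; it can turn between the fingers as the lever swings. Moves with the lever. When flat it is 130 mm above the counter; the printer's rim beside it is 100 mm high, and 30 mm is free towards the bridge.
- dial (a joint): Push-to-turn pressure dial, in rad, grows clockwise seen from above, range 0 to 5.24. It locks in notches 0.524 apart (0, 0.524, ...), a tick at each; the pointer is at the orange mark in the notch at 3.665. Starts locked in one of the notches 0 to 2.09. Sprung up it cannot be turned (only 0.07 of play); pressed it turns with 0.05 N m of friction.
- dial_press (a joint): How far the dial is pressed down along its axis, in m: 0 = sprung fully up (locked in a notch), 0.007 = stop. It must be held at least 5 mm down to turn freely; the spring pushes up with 8 N, 12 N at the stop. Let go near a notch it slides into it and springs up; let go midway between two notches it may stay sunk, unlocked.
- dial_grip (a point): Point on the dial's axis at the height to grip, 10 mm below the top of the dial, 32 mm above the flat white scale disc (84 mm across) under it. Its z axis is the dial's axis, leaning 0.35 rad from vertical towards the printer's front; it sinks with the dial but does not turn with it. The dial is a round fluted dark knob 46 mm across, 34 mm high, standing 8 mm clear of the disc.
- pointer (a point): Foot of the white pointer line that runs over the dial's top and down its side, 27 mm from the axis; turns with the dial.
- mark (a point): Inner end of the orange mark on the scale disc, 27 mm from the dial's axis, 8 mm below the pointer's foot when the dial is set and up.
- gift_box_a: Lower pink gift box, 110 x 85 x 30 mm, loose, in front of the printer (its own -x side); origin at the centre of its underside.
- gift_box_b: Upper pink gift box, same size, lying on the first.
- pliers: Small purple pliers lying flat on the counter, 135 x 48 x 12 mm, in front of the printer on the lever side; origin at the pivot.
- tag_roll: Spare roll of kraft tags, 84 mm across, 45 mm high, standing on its end in front of the printer; origin at the centre of its underside.

How it is judged:
By the outcome, as a careful person would: the job done as asked, in the order asked, and still so for the second after the job is handed in, with the robot touching nothing.
It also fails if it takes over 72 s, if anything falls off the work surface, if the arm or the gripper's body presses on something with over 40 N, if the wrist force passes 120 N, or if a joint passes its speed limit or range.

ROBOT

A 6-joint arm with a two-finger parallel gripper is mounted at the origin on the work surface. World frame = base frame: x ahead of the robot, y to its left, z up, the work surface at z = 0. Lengths are in m, angles in rad, forces in N, time in s.
With the tool pointing down it reaches from about 0.25 to 0.775 m from the base axis. Payload 8.9 kg.
Tool frame: the origin (TCP) lies at the very end of the fingers, on their centre line; the grasp point (between the pads) lies 19 mm behind it; z points along the fingers, y is the line along which they close (so a half turn about z gives the same grasp; the last joint's range is limited). The gripper opens to 85 mm and grips with 20 to 120 N. Pads are 22 mm wide; open, the fingers measure 114 mm over their backs; the gripper's body (76 mm by 85 mm) begins 54 mm behind the grasp point. The pads swing forward as they close: fully open they stand 13 mm farther back than shut.
Start: joints at [-1.258, 0.291, -0.153, 1.127, 0, 1.431], TCP at [0.229, -0.472, 0.231] pointing down, gripper open.
Joint ranges: [-2.52, 2.52], [-0.91, 1.74], [-1.3, 1.37], [-1.96, 2.02], [-1.52, 1.47], [-3.14, 3.14]. Speed limits (rad/s): [2.22, 2.22, 2.79, 3.14, 3.14, 3.14].

INTERFACE

Orientations are given as a 3x3 rotation matrix whose columns are the frame's x, y, z axes.
In Python, from workcell import * gives the robot as it stands.
- The arm moves only by the tool arm_command, never from a script. Its argument "commands" is a list of rows, each a list of 3 entries, a list of its own where there are three numbers: the shift along the tool's x, y, z in cm, then the turn, a rotation vector about the tool's x, y, z in rad, then the opening, from 0 (shut) to 1 (fully open). In form: [[[dx, dy, dz], [ax, ay, az], fingers], ...]. A call has 1 to 8 rows; each row shifts and turns the commanded pose from where the row before left it, along the tool's axes as they then stand; what a row does not reach is not made up. A row lasts 1/8 s, in which the tool goes at most 62.5 mm and 10.7 degrees, less where a joint would pass 70% of its speed; a pose out of reach is approached as far as the arm can. A call is refused whole if a number of a shift passes 6.25 or a number of a turn 0.188, either way. A call with a gripper value outside its range is refused whole. The fingers move at their own pace and stop on an object; the grip force is fixed at half the most. Time passes only in rows, so rows that do not move let the fingers close. It gives the time, the measured TCP pose, the force, the opening and the grip force at its end, in the units of the state.
- sense(): the state, without advancing time (a new reading comes with each control period).
- grab_frame(name): name is "scene" or "top" or "wrist"; returns a dict with "color" (384x512x3 uint8, red, green, blue), "intrinsics" (3x3 intrinsics, pixels), "dist_coeffs" ([k1, k2, p1, p2, k3] as OpenCV has them; the pictures are not rectified), "R" (3x3) and "t" (3): a world point X has camera coordinates R X + t. Camera axes: x right, y down, z forward; pixel columns grow to the right and rows downward; lengths in m; the calibration is good to about 2 mm. A picture is of the moment at which its call begins. There is no depth.
- job_done(): hands the job in; it is judged then, once.
The state is a dict: "time_s": time; "qpos": joint angles; "qd": joint speeds; "tau": joint torques, N m; "position": TCP position; "eef_rot": TCP orientation; "force": force on the tool from outside, world axes, zero at the start; "wrist_torque": the same for the moment, N m; "gripper_width": finger opening in m; "grip_force": force on a finger pad.
Only numpy, scipy, OpenCV 4.12 (cv2) and the standard library are available. Lean on these libraries where they do the work, as an engineer would, in place of code of your own. Each camera call takes 0.05 s, during which the arm holds its last target. There are 200 camera calls.

## Working session

There is one attempt and no reset: what is moved stays moved. The work goes in short steps, Python scripts to look and compute and a tool call to move; the robot and the scene stay as the last step left them, time stands still between calls to the robot, and variables do not carry over. Pictures are saved under pics/ and viewed, at most 10 in all, crops included, and the job is handed in when it is done.

Besides the shell and the picture viewer there is one more tool, called by a JSON object that holds its "method" and its "body", one argument or row to a line. arm_command: Moves the arm, as the interface text tells. Its arguments: {"type":"object","properties":{"commands":{"type":"array"}},"required":["commands"]}

```bash
mkdir -p pics; ls; python3 - <<'E'
from workcell import *
import cv2, numpy as np
fs=[grab_frame(n) for n in("scene","top")]
np.save("pics/f0.npy",fs,allow_pickle=True)
for n,f in zip(("scene","top"),fs):
    cv2.imwrite(f"pics/{n}0.png",cv2.resize(f["color"][:,:,::-1],(800,600),interpolation=cv2.INTER_CUBIC))
    print(n,f["intrinsics"].round(1).tolist(),np.round(f["dist_coeffs"],4),np.round(-f["R"].T@f["t"],3))
s=sense();print({k:np.round(v,3).tolist() for k,v in s.items()})
E
```

```text
pics
scene [[356.4, 0.0, 260.5], [0.0, 356.4, 190.6], [0.0, 0.0, 1.0]] [0.026 0.    0.    0.    0.   ] [ 0.819 -0.361  0.689]
top [[377.7, 0.0, 250.6], [0.0, 377.7, 190.5], [0.0, 0.0, 1.0]] [-0.099  0.     0.     0.     0.   ] [ 0.475 -0.072  0.868]
{'time_s': 0.1, 'qpos': [-1.258, 0.291, -0.154, 1.127, -0.0, 1.431], 'qd': [0.0, -0.001, 0.001, 0.001, 0.001, 0.0], 'tau': [0.0, -53.798, 33.192, 0.009, -0.0, 0.0], 'position': [0.229, -0.472, 0.231], 'eef_rot': [[0.9, 0.437, -0.0], [0.437, -0.9, 0.001], [0.0, -0.001, -1.0]], 'force': [-0.35, 0.17, 0.959], 'wrist_torque': [0.041, 0.03, 0.009], 'grip_force': 0.0, 'gripper_width': 0.085}
```

View pics/scene0.png

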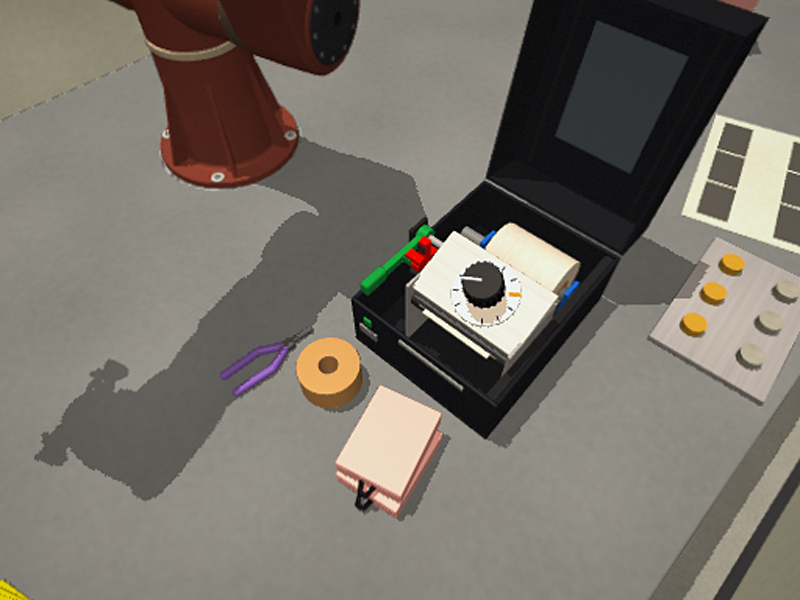

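View pics/top0.png

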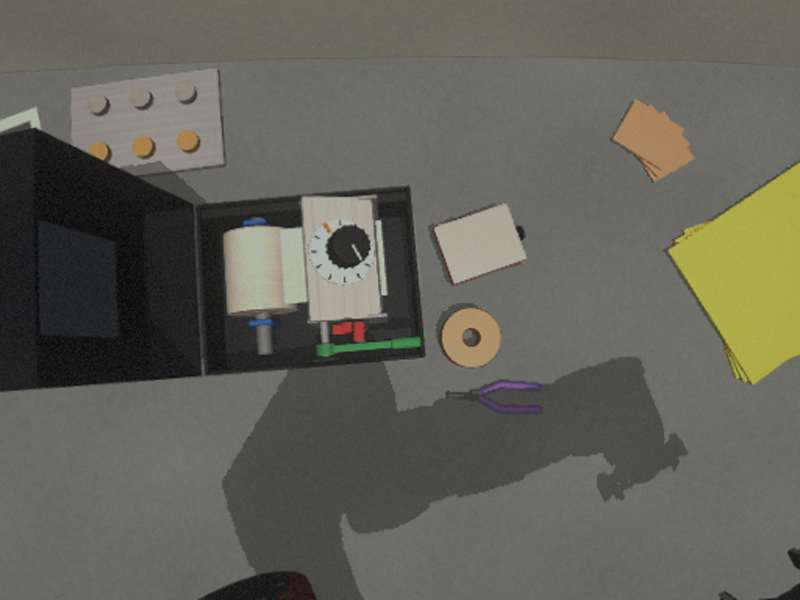

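The scene view shows the printer with the lever (green, 365–430, 230–290), red tab at (422,252) and dial at (483,283). The top view shows the rim corners at about (196,206), (410,187), (425,356) and (203,375), with the printer's front facing image-right. The tag roll, pliers and boxes stand in front of it.

```bash
cat > h.py <<'E'
import cv2, numpy as np
def ray(f,uv):
    p=cv2.undistortPoints(np.array(uv,float).reshape(-1,1,2),f["intrinsics"],np.array(f["dist_coeffs"],float)).reshape(-1,2)
    d=np.c_[p,np.ones(len(p))]@f["R"]
    return -f["R"].T@f["t"], d/np.linalg.norm(d,axis=1)[:,None]
def plane(f,uv,z):
    c,d=ray(f,uv); return c+d*((z-c[2])/d[:,2])[:,None]
def tri(fu):
    A=np.zeros((3,3));b=np.zeros(3);L=[]
    for f,uv in fu:
        c,d=ray(f,uv);P=np.eye(3)-np.outer(d[0],d[0]);A+=P;b+=P@c;L.append((c,P))
    X=np.linalg.solve(A,b); return X,[float(np.linalg.norm(P@(X-c))*1000) for c,P in L]
def hsv(f): return cv2.cvtColor(f["color"],cv2.COLOR_RGB2HSV)
def mask(f,lo,hi): return cv2.inRange(hsv(f),np.array(lo),np.array(hi))
def comps(m,amin=4):
    n,l,s,c=cv2.connectedComponentsWithStats(m); return [(s[i].tolist(),c[i].round(1).tolist()) for i in range(1,n) if s[i][4]>=amin]
E
python3 - <<'E'
from h import *
fs=np.load("pics/f0.npy",allow_pickle=True)
k=512/800
for f in fs:
    print("green",comps(mask(f,(50,120,50),(75,255,255)),15))
    print("red",comps(mask(f,(0,200,100),(4,255,255)),10))
    print("orange",comps(mask(f,(8,180,120),(18,255,255)),4))
c=plane(fs[1],(np.array([[196,206],[410,187],[425,356],[203,375]])+.5)*k-.5,.1)
print(c.round(4)); m=c.mean(0);fr=(c[1]+c[2])/2;re=(c[0]+c[3])/2;print(m,np.linalg.norm(fr-re),np.linalg.norm(c[1]-c[2]),np.arctan2(*(re-fr)[1::-1]),np.arctan2(*(c[3]+c[2]-c[0]-c[1])[1::-1]))
for n,f in zip("st",fs):
    cr=(300,135,120,70) if n=="t" and 0 else None
s=fs[0]["color"][135:235,220:360];t=fs[1]["color"][115:240,190:280]
a=cv2.resize(s,None,fx=4,fy=4,interpolation=cv2.INTER_CUBIC);b=cv2.resize(t,None,fx=4,fy=4,interpolation=cv2.INTER_CUBIC)
cv2.imwrite("pics/crop0.png",a[:,:,::-1]);cv2.imwrite("pics/crop1.png",b[:,:,::-1])
E
```

```text
green [([231, 144, 47, 45, 416], [251.4, 167.6]), ([232, 202, 6, 8, 27], [234.9, 205.6])]
red [([259, 151, 21, 23, 204], [269.4, 162.5])]
orange [([326, 187, 7, 3, 11], [328.6, 188.0])]
green [([203, 216, 66, 12, 330], [236.1, 221.0])]
red []
orange []
[[ 0.6821  0.1838  0.1   ]
 [ 0.7037 -0.1043  0.1   ]
 [ 0.4784 -0.1201  0.1   ]
 [ 0.4566  0.1693  0.1   ]]
[0.58020301 0.03215471 0.1       ] 0.28960291406763716 0.22585361455457856 1.6456852066531704 -3.074505101612069
```

{"method": "arm_command", "body": {
  "commands": [
    [[0,0,-2],[0,0,-0.17],1],
    [[0,0,-2],[0,0,-0.17],1],
    [[0,0,-2],[0,0,-0.17],1],
    [[0,0,-2],[0,0,-0.17],1],
    [[0,0,-2],[0,0,-0.17],1],
    [[0,0,-2],[0,0,-0.17],1],
    [[0,0,-2],[0,0,-0.17],1]
  ]
}}

```text
time_s: 0.98
position: [0.2291, -0.4721, 0.3716]
eef_rot: [[-0.077, 0.997, -0.0], [0.997, 0.077, 0.001], [0.001, -0.0, -1.0]]
force: [-0.9, 0.9, -0.1]
gripper_width: 0.0851
grip_force: 0.0
```

```bash
python3 - <<'E'
from workcell import *
import numpy as np
f=grab_frame("wrist");s=sense();R=s["eef_rot"];c=-f["R"].T@f["t"]
print(s["time_s"],np.round(s["position"],3),np.round(s["qpos"],3),np.round(R,3).tolist())
print(np.round(np.array(R).T@(c-s["position"]),4),(f["R"]@R).round(3).tolist(),f["intrinsics"].round(1).tolist(),f["dist_coeffs"])
E
```

```text
1.025 [ 0.229 -0.473  0.374] [-1.258  0.258  0.173  1.483 -0.     0.228] [[-0.085, 0.996, 0.001], [0.996, 0.085, -0.002], [-0.003, 0.001, -1.0]]
[ 0.0783  0.0018 -0.1408] [[-0.008, 1.0, -0.0], [-0.952, -0.008, -0.307], [-0.307, -0.002, 0.952]] [[342.9, 0.0, 258.9], [0.0, 342.9, 189.7], [0.0, 0.0, 1.0]] [-0.10479252  0.          0.          0.          0.        ]
```

{"method": "arm_command", "body": {
  "commands": [
    [[4.7,4,-0.5],[0,0,0],1],
    [[4.7,4,-0.5],[0,0,0],1],
    [[4.7,4,-0.5],[0,0,0],1],
    [[4.7,4,-0.5],[0,0,0],1],
    [[4.7,4,0],[0,0,0],1],
    [[4.7,4,0.5],[0,0,0],1],
    [[4.7,4,1],[0,0,0],1],
    [[4.7,4,1],[0,0,0],1]
  ]
}}

```text
time_s: 2.02
position: [0.5226, -0.0727, 0.3654]
eef_rot: [[-0.068, 0.998, -0.0], [0.998, 0.068, -0.0], [-0.0, -0.0, -1.0]]
force: [1.8, -0.2, 0.5]
gripper_width: 0.0853
grip_force: 0.0
```

{"method": "arm_command", "body": {
  "commands": [
    [[0,0,1],[0,0,0],1],
    [[0,0,1],[0,0,0],1],
    [[0,0,0],[0,0,0],1]
  ]
}}

```text
time_s: 2.4
position: [0.5208, -0.0755, 0.3455]
eef_rot: [[-0.069, 0.998, -0.002], [0.998, 0.069, 0.0], [0.0, -0.002, -1.0]]
force: [0.3, 0.8, 0.0]
gripper_width: 0.0855
grip_force: 0.0
```

```bash
python3 - <<'E'
from workcell import *
import numpy as np,cv2
f=grab_frame("wrist");s=sense();np.save("pics/w1.npy",[f],allow_pickle=True)
print(s["time_s"],np.round(s["position"],3),np.round(s["qpos"],3),np.round(s["eef_rot"],3).tolist())
cv2.imwrite("pics/w1.png",cv2.resize(f["color"][:,:,::-1],(800,600),interpolation=cv2.INTER_CUBIC))
E
```

```text
2.45 [ 0.521 -0.076  0.346] [-0.283  0.261  0.105  1.415 -0.     1.219] [[-0.068, 0.998, -0.0], [0.998, 0.068, -0.0], [0.0, -0.0, -1.0]]
```

View pics/w1.png

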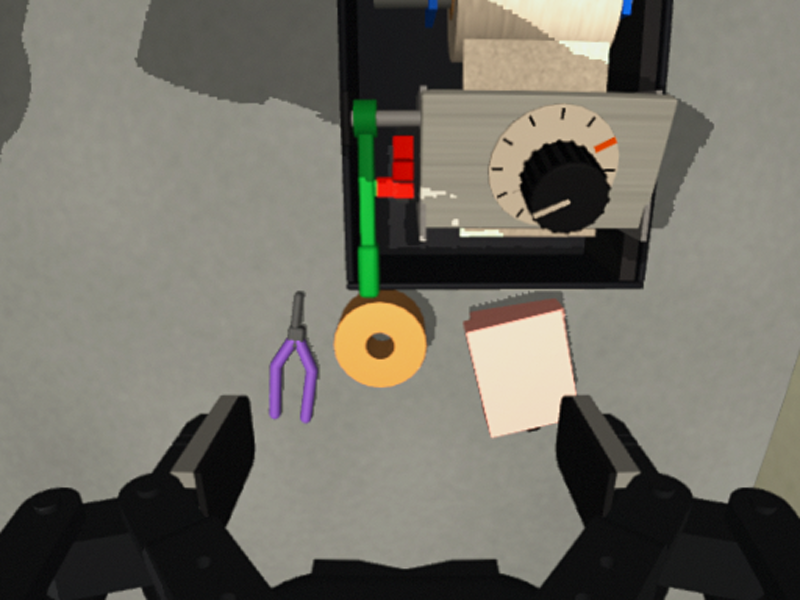

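The wrist view shows the lever grip end at about (369,270) and its pivot at (365,117). The red lug is at (403,155) with the nose at (392,188). The dial top is at (568,190), with its pointer toward (537,215), and the orange mark is at (606,145).

{"method": "arm_command", "body": {
  "commands": [
    [[1,5,0],[0,0,0],1],
    [[1,5,0],[0,0,0],1],
    [[0,0,0],[0,0,0],1],
    [[0,0,0],[0,0,0],1]
  ]
}}

```text
time_s: 2.95
position: [0.6196, -0.0485, 0.3465]
eef_rot: [[-0.07, 0.998, -0.0], [0.998, 0.07, -0.0], [-0.0, -0.0, -1.0]]
force: [-0.2, 0.0, 0.4]
gripper_width: 0.0856
grip_force: 0.0
```

```bash
python3 - <<'E'
from workcell import *
from h import *
f=grab_frame("wrist");s=sense();np.save("pics/w2.npy",[f],allow_pickle=True)
w1=np.load("pics/w1.npy",allow_pickle=True)[0]
print(s["time_s"],np.round(s["position"],3))
for g in(w1,f):
    print("green",comps(mask(g,(50,120,50),(75,255,255)),15))
    print("red",comps(mask(g,(0,200,80),(4,255,255)),10))
    print("orange",comps(mask(g,(5,180,120),(12,255,255)),4))
a=cv2.resize(w1["color"][50:200,205:445],(800,500),interpolation=cv2.INTER_CUBIC)
b=cv2.resize(f["color"][50:200,150:390],(800,500),interpolation=cv2.INTER_CUBIC)
cv2.imwrite("pics/c12.png",np.vstack([cv2.resize(a,(480,300)),cv2.resize(b,(480,300))])[:,:,::-1])
E
```

```text
3.0 [ 0.619 -0.048  0.347]
green [([226, 64, 17, 127, 1540], [234.4, 126.5])]
red [([241, 87, 24, 40, 661], [255.5, 108.8])]
orange [([380, 88, 15, 9, 53], [387.1, 92.2])]
green [([126, 86, 29, 121, 1601], [140.5, 144.5])]
red [([144, 107, 26, 40, 766], [158.0, 129.0])]
orange [([277, 108, 14, 9, 55], [283.3, 111.8]), ([144, 139, 1, 6, 6], [144.0, 141.5])]
```

View pics/c12.png

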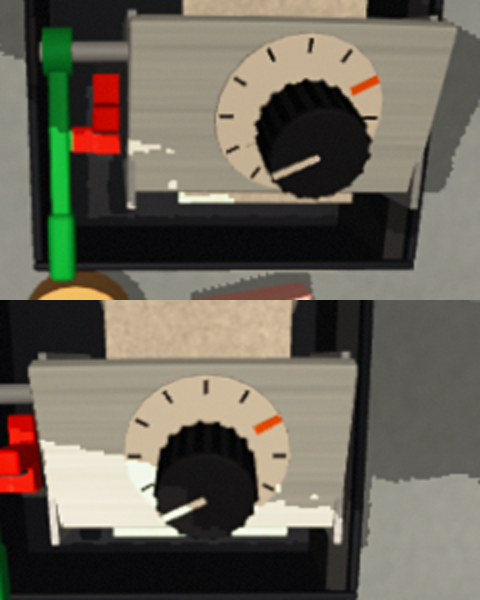

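The two wrist crops show the grip's widened section at crop (48–75, 214–278). The tab is at (92–120, 73–152) with its nose to the left, the pointer points lower-left at (275,176), and the orange mark is upper-right at (365,85). I'll zoom in on the tab.

```bash
python3 - <<'E'
from h import *
w1=np.load("pics/w1.npy",allow_pickle=True)[0];w2=np.load("pics/w2.npy",allow_pickle=True)[0];s=np.load("pics/f0.npy",allow_pickle=True)[0]
def c(f,u,v): return cv2.resize(f["color"][v:v+50,u:u+50],(400,400),interpolation=cv2.INTER_NEAREST)
A=np.hstack([c(w1,225,80),c(w2,130,100)])
cv2.imwrite("pics/c3.png",A[:,:,::-1])
B=np.hstack([c(s,245,140),c(s,225,150)])
cv2.imwrite("pics/c4.png",B[:,:,::-1])
E
```

```text
(no output)
```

View pics/c3.png

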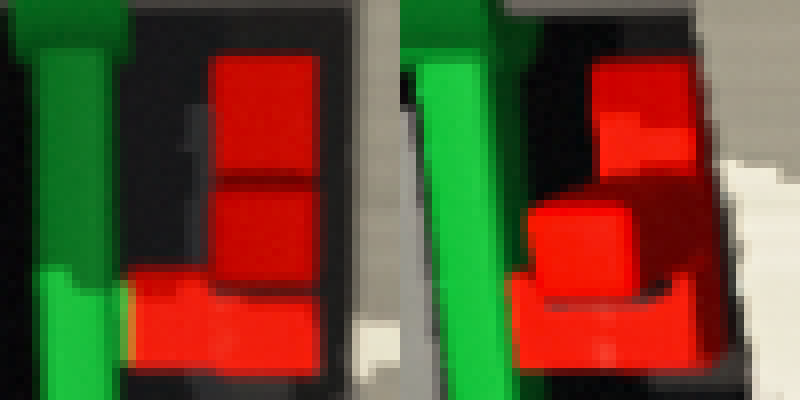

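View pics/c4.png

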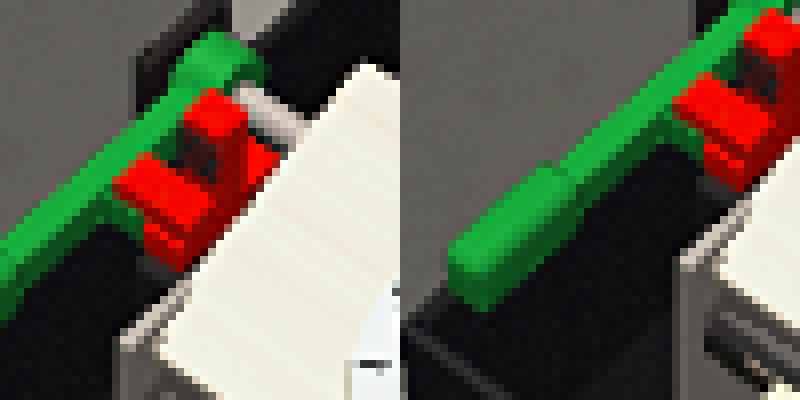

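The tab's lug top is the square at crop (212–318, 188–287) on the left and (530–635, 203–297) on the right. In the scene crop the lug stands tall behind the nose, and the grip end is at (470,280). The dial pointer lies along the tick six notches before the orange mark.

```bash
python3 - <<'E'
from h import *
from scipy.optimize import least_squares
w1=np.load("pics/w1.npy",allow_pickle=True)[0];w2=np.load("pics/w2.npy",allow_pickle=True)[0];F=np.load("pics/f0.npy",allow_pickle=True)
yaw=1.643;ex=np.array([np.cos(yaw),np.sin(yaw),0]);ey=np.array([-ex[1],ex[0],0])
def show(n,fu):
    X,r=tri(fu);d=X-[.580,.032,0];print(n,X.round(4),"own",(d@ex).round(4),(d@ey).round(4),"res",np.round(r,1));return X
show("lugtop",[(w1,(257.6,109.2)),(w2,(152.4,130.75))])
show("lugtop3",[(w1,(257.6,109.2)),(w2,(152.4,130.75)),(F[0],(271.4,153))])
show("lugfront",[(w1,(257.6,115.25)),(w2,(152.4,136.6))])
e=[]
for f in(w1,w2):
    m=mask(f,(50,120,50),(75,255,255));ys=np.where(m.any(1))[0];b=ys.max()
    mid=lambda r:[np.where(m[r])[0].min(),np.where(m[r])[0].max()]
    print(b,[(r,mid(r)) for r in range(b-36,b+1,3)])
show("dialtop",[(w1,(363.5,128.5)),(w2,(252,149.5))])
om=[comps(mask(f,(5,180,120),(12,255,255)),20)[0][1] for f in(w1,w2)]
O=show("orange",[(w1,om[0]),(w2,om[1])])
n=np.array([0,0,1])*np.cos(.35)-ex*np.sin(.35)
# tick centroids (crop px) -> refine by dark blobs near
T={2:(227,117),1:(232,149),3:(240,82),4:(271,54),5:(310,45),6:(347,56),8:(370,118)}
P={};
g=cv2.cvtColor(w1["color"],cv2.COLOR_RGB2GRAY).astype(float)
for k,(x,y) in T.items():
    u,v=205+x/2-.5,50+y/2-.5;U,V=np.meshgrid(np.arange(int(u)-3,int(u)+5),np.arange(int(v)-3,int(v)+5))
    q=g[V,U];w=np.clip(np.percentile(q,60)-25-q,0,None);P[k]=((U*w).sum()/w.sum(),(V*w).sum()/w.sum())
print({k:np.round(p,1).tolist() for k,p in P.items()})
P[7]=om[0]
ks=sorted(P);c,d=ray(w1,[P[k] for k in ks]);Q=c+d*(((O-c)@n)/(d@n))[:,None]
e1=ey;e2=np.cross(n,e1)
uv=np.c_[(Q-O)@e1,(Q-O)@e2]
def fit(p): 
    a=p[3]-np.array(ks)*np.pi/6; return (uv-np.c_[p[0]+p[2]*np.cos(a),p[1]+p[2]*np.sin(a)]).ravel()
r=least_squares(fit,[-.02,-.02,.035,3]);print("fit",r.x,"rms mm",np.sqrt(np.mean(r.fun**2))*1000,(r.fun*1e3).round(1))
C=O+r.x[0]*e1+r.x[1]*e2;dd=C-[.58,.032,0];print("disc c",C.round(4),"own",dd@ex,dd@ey,"top",(C+.042*n).round(4),"grip",(C+.032*n).round(4),"n",n.round(4))
for f,a,b in((w1,(363.5,128.5),(205+137-.5,50+88.5-.5)),(w2,(252,149.5),(150+82.5-.5,50+110.5-.5))):
    c,d=ray(f,[a,b]);Q=c+d*(((C+.042*n-c)@n)/(d@n))[:,None];q=Q-C;A=np.arctan2(q@e2,q@e1);dq=Q[1]-Q[0]
    print("pointer",(q@e1).round(4),(q@e2).round(4),((r.x[3]-A)/(np.pi/6)%12),((r.x[3]-np.arctan2(dq@e2,dq@e1))/(np.pi/6)%12))
E
```

```text
lugtop [ 0.5173 -0.0245  0.1642] own -0.0519 0.0666 res [0.2 0.2]
lugtop3 [ 0.5169 -0.0246  0.1666] own -0.0519 0.0671 res [0.5 1.2 1.6]
lugfront [ 0.5176 -0.0299  0.1657] own -0.0573 0.0667 res [0.2 0.2]
190 [(154, [np.int64(230), np.int64(240)]), (157, [np.int64(230), np.int64(241)]), (160, [np.int64(229), np.int64(242)]), (163, [np.int64(229), np.int64(242)]), (166, [np.int64(229), np.int64(242)]), (169, [np.int64(229), np.int64(242)]), (172, [np.int64(229), np.int64(242)]), (175, [np.int64(229), np.int64(242)]), (178, [np.int64(229), np.int64(242)]), (181, [np.int64(229), np.int64(242)]), (184, [np.int64(229), np.int64(242)]), (187, [np.int64(230), np.int64(241)]), (190, [np.int64(234), np.int64(239)])]
206 [(170, [np.int64(138), np.int64(148)]), (173, [np.int64(138), np.int64(151)]), (176, [np.int64(138), np.int64(151)]), (179, [np.int64(137), np.int64(152)]), (182, [np.int64(138), np.int64(152)]), (185, [np.int64(138), np.int64(152)]), (188, [np.int64(138), np.int64(152)]), (191, [np.int64(139), np.int64(153)]), (194, [np.int64(139), np.int64(153)]), (197, [np.int64(140), np.in
[... 193 characters left out ...]
.1]
orange [6.415e-01 2.000e-04 1.504e-01] own -0.0361 -0.0591 res [0. 0.]
{2: [317.9, 107.7], 1: [320.8, 124.3], 3: [324.6, 90.3], 4: [340.1, 77.0], 5: [359.9, 72.0], 6: [377.9, 77.6], 8: [388.4, 109.4]}
fit [0.03050949 0.01727    0.03597336 1.03789484] rms mm 0.410870935535701 [-0.3  0.4 -0.3  0.2 -0.  -0.  -0.1 -0.2 -0.1 -0.7 -0.3 -0.7  0.8  0.5
  0.3  0.5]
disc c [ 0.6123 -0.0182  0.1445] own -0.05234945278771983 -0.028551095691976544 top [ 0.6133 -0.0325  0.1839] grip [ 0.613  -0.0291  0.1745] n [ 0.0247 -0.342   0.9394]
pointer [0.0004 0.019 ] [0.0004 0.0102] [0.6810274  1.04394646] 1.053557424895264
pointer [-0.0004  0.0182] [-0.0001  0.0111] [7.33019617 0.93877816] 0.9463966372817931
```

{"method": "arm_command", "body": {
  "commands": [
    [[0.1,-3.4,4.7],[0,0,0],0],
    [[0.1,-3.4,4.7],[0,0,0],0],
    [[0.1,-3.4,4.7],[0,0,0],0],
    [[0,0,0],[0,0,0],0],
    [[0,0,0],[0,0,0],0],
    [[0,0,2],[0,0,0],0]
  ]
}}

```text
time_s: 3.75
position: [0.5219, -0.0529, 0.1888]
eef_rot: [[-0.07, 0.997, 0.008], [0.998, 0.07, -0.002], [-0.003, 0.008, -1.0]]
force: [-0.1, 0.2, -0.3]
gripper_width: -0.0004
grip_force: 0.0
```

```bash
cat > st.py <<'E'
from workcell import *
import numpy as np
def own():
    s=sense();ex=np.array([np.cos(1.643),np.sin(1.643),0]);ey=np.array([-ex[1],ex[0],0]);d=np.array(s["position"])-[.58,.032,0]
    print(round(s["time_s"],2),"own mm",(np.array([d@ex,d@ey,d[2]])*1000).round(1),"pos",np.round(s["position"],4),"q",np.round(s["qpos"],3),"F",np.round(s["force"],1),"w",round(s["gripper_width"],4),"g",round(s["grip_force"],1))
    print("R",np.round(s["eef_rot"],3).tolist())
    return s
E
python3 -c "from st import *;own()"
```

```text
3.75 own mm [-80.5  64.1 188.8] pos [ 0.5219 -0.0529  0.1888] q [-0.241  0.311 -0.24   1.011  0.     1.26 ] F [-0.1  0.2 -0.3] w -0.0004 g 0.0
R [[-0.07, 0.997, 0.008], [0.998, 0.07, -0.002], [-0.003, 0.008, -1.0]]
```

{"method": "arm_command", "body": {
  "commands": [
    [[0,-0.1,1.5],[0,0,0],0],
    [[0,0,1.7],[0,0,0],0],
    [[0,0,0],[0,0,0],0],
    [[0,0,0],[0,0,0],0]
  ]
}}

```text
time_s: 4.25
position: [0.5188, -0.0523, 0.155]
eef_rot: [[-0.071, 0.997, 0.003], [0.997, 0.071, -0.001], [-0.001, 0.003, -1.0]]
force: [0.5, -0.3, 0.3]
gripper_width: -0.0
grip_force: 0.0
```

```bash
python3 - <<'E'
from st import *
import cv2
own();f=grab_frame("wrist")
cv2.imwrite("pics/w3.png",cv2.resize(f["color"][:,:,::-1],(800,600),interpolation=cv2.INTER_CUBIC))
E
```

```text
4.25 own mm [-79.7  67.1 155. ] pos [ 0.5188 -0.0523  0.155 ] q [-0.241  0.338 -0.297  0.933  0.     1.259] F [ 0.5 -0.3  0.3] w -0.0 g 0.0
R [[-0.071, 0.997, 0.003], [0.997, 0.071, -0.001], [-0.001, 0.003, -1.0]]
```

View pics/w3.png

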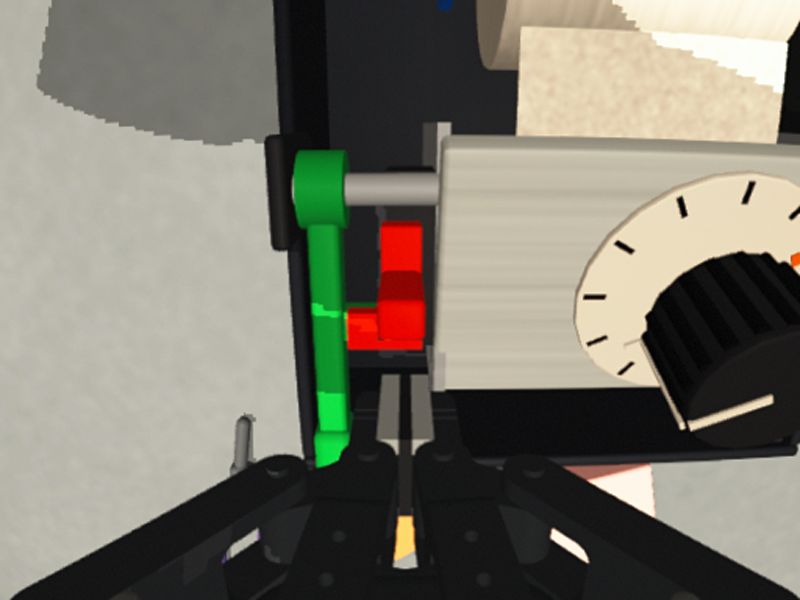

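The closed fingers (center u≈405) are in front of the red lug (u≈401, v≈300) and clear of the lever and bridge. Now I'll push along own +x.

{"method": "arm_command", "body": {
  "commands": [
    [[0.5,0,0],[0,0,0],0],
    [[0.5,0,0],[0,0,0],0],
    [[0.5,0,0],[0,0,0],0],
    [[0.4,0,0],[0,0,0],0],
    [[0.4,0,0],[0,0,0],0],
    [[0.3,0,0],[0,0,0],0],
    [[0.2,0,0],[0,0,0],0],
    [[0,0,0],[0,0,0],0]
  ]
}}

```text
time_s: 5.3
position: [0.5153, -0.0251, 0.1534]
eef_rot: [[-0.07, 0.998, 0.0], [0.998, 0.07, -0.003], [-0.003, 0.0, -1.0]]
force: [0.4, -8.7, 3.6]
gripper_width: -0.0003
grip_force: 4.3
```

```bash
python3 - <<'E'
from st import *
from h import *
own();f=grab_frame("wrist")
print(comps(mask(f,(0,200,80),(4,255,255)),10))
E
```

```text
5.3 own mm [-52.3  68.6 153.4] pos [ 0.5153 -0.0251  0.1534] q [-0.189  0.332 -0.311  0.928 -0.003  1.312] F [ 0.4 -8.7  3.6] w -0.0003 g 4.3
R [[-0.07, 0.998, 0.0], [0.998, 0.07, -0.003], [-0.003, 0.0, -1.0]]
[([248, 171, 24, 4, 78], [259.1, 172.2]), ([225, 184, 51, 64, 2246], [254.2, 219.7])]
```

{"method": "arm_command", "body": {
  "commands": [
    [[0.2,0,0],[0,0,0],0],
    [[0.1,0,0],[0,0,0],0],
    [[0,0,0],[0,0,0],0]
  ]
}}

```text
time_s: 5.72
position: [0.5154, -0.0245, 0.1536]
eef_rot: [[-0.069, 0.998, 0.0], [0.998, 0.069, -0.007], [-0.007, -0.0, -1.0]]
force: [-0.0, -20.6, 1.2]
gripper_width: 0.0001
grip_force: 10.0
```

{"method": "arm_command", "body": {
  "commands": [
    [[-1,0,0],[0,0,0],0],
    [[-1,0,-1],[0,0,0],0],
    [[-1,0,-3],[0,0,0],0],
    [[-1,-1,-3],[0,0,0],0.4],
    [[0,0,-1],[0,0,0],0.4],
    [[0,0,0],[0,0,0],0.4],
    [[0,0,0],[0,0,0],0.4]
  ]
}}

```text
time_s: 6.6
position: [0.5074, -0.061, 0.2323]
eef_rot: [[-0.071, 0.997, -0.001], [0.997, 0.071, 0.001], [0.001, -0.001, -1.0]]
force: [-0.8, 1.0, -0.2]
gripper_width: 0.0342
grip_force: 0.0
```

```bash
python3 - <<'E'
from st import *
from h import *
own()
w1=np.load("pics/w1.npy",allow_pickle=True)[0];w2=np.load("pics/w2.npy",allow_pickle=True)[0]
f=grab_frame("wrist");cv2.imwrite("pics/w4.png",f["color"][:,:,::-1])
F=np.load("pics/f0.npy",allow_pickle=True)
ex=np.array([np.cos(1.643),np.sin(1.643),0]);ey=np.array([-ex[1],ex[0],0])
def show(n,fu):
    X,r=tri(fu);d=X-[.580,.032,0];print(n,X.round(4),"own",(d@ex).round(4),(d@ey).round(4),"res",np.round(r,1))
show("end",[(w1,(235.5,190)),(w2,(145.5,206))])
show("start",[(w1,(235.5,158)),(w2,(144.5,171.5))])
print(comps(mask(f,(0,200,80),(4,255,255)),10))
m=mask(f,(50,120,50),(75,255,255));print(comps(m,15))
g=mask(w2,(50,120,50),(75,255,255))
for z in(.13,.14): 
  for a in((229,174),(242,174)):
    d=plane(w1,[a],z)[0]-[.58,.032,0];print(z,a,(d@ex).round(4),(d@ey).round(4))
E
```

```text
6.6 own mm [-87.6  79.1 232.3] pos [ 0.5074 -0.061   0.2323] q [-0.263  0.265 -0.186  1.121  0.     1.236] F [-0.8  1.  -0.2] w 0.0342 g 0.0
R [[-0.071, 0.997, -0.001], [0.997, 0.071, 0.001], [0.001, -0.001, -1.0]]
end [ 0.4992 -0.1137  0.1368] own -0.1395 0.0911 res [0.4 0.4]
start [ 0.4966 -0.0786  0.1273] own -0.1043 0.0911 res [2.4 2.4]
[([267, 91, 17, 3, 41], [275.9, 92.2]), ([250, 101, 38, 48, 1236], [271.3, 127.7])]
[([229, 79, 35, 175, 3222], [242.1, 162.9])]
0.13 (229, 174) -0.1239 0.0981
0.13 (242, 174) -0.1239 0.084
0.14 (229, 174) -0.1211 0.0972
0.14 (242, 174) -0.1211 0.0835
```

View pics/w4.png

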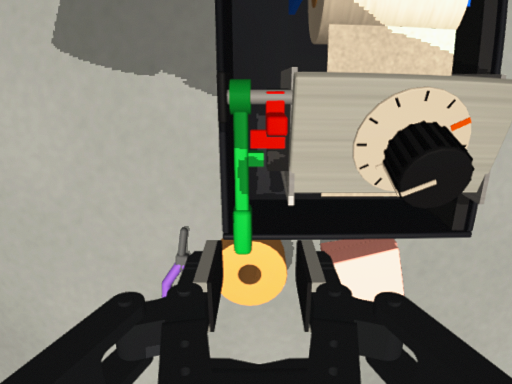

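Red now sits behind the exposed green ear at (257,158), so the tab is fully back. The grip spans (243, 211–252). Next is the grip.

{"method": "arm_command", "body": {
  "commands": [
    [[-1.7,-0.6,1],[0,0,0],0.4],
    [[-1.7,-0.6,2.5],[0,0,0],0.4],
    [[0,0,2.5],[0,0,0],0.4],
    [[0,0,0],[0,0,0],0.4],
    [[0,0,0],[0,0,0],0.4]
  ]
}}

```text
time_s: 7.28
position: [0.4983, -0.0966, 0.1736]
eef_rot: [[-0.071, 0.997, 0.0], [0.997, 0.071, -0.0], [-0.0, 0.0, -1.0]]
force: [0.1, 0.0, -0.8]
gripper_width: 0.0339
grip_force: 0.0
```

```bash
python3 - <<'E'
from st import *
from h import *
own();f=grab_frame("wrist")
cv2.imwrite("pics/w5.png",f["color"][:,:,::-1])
ex=np.array([np.cos(1.643),np.sin(1.643),0]);ey=np.array([-ex[1],ex[0],0])
m=mask(f,(50,120,50),(75,255,255))
for r in range(120,330,10):
    x=np.where(m[r])[0]
    if len(x): 
        d=plane(f,[(x.min(),r),(x.max(),r)],.14)-[.58,.032,0];print(r,x.min(),x.max(),(d@ex).round(4),(d@ey).round(4))
E
```

```text
7.28 own mm [-122.4   90.8  173.6] pos [ 0.4983 -0.0966  0.1736] q [-0.336  0.299 -0.3    0.971 -0.     1.164] F [ 0.1  0.  -0.8] w 0.0339 g 0.0
R [[-0.071, 0.997, 0.0], [0.997, 0.071, -0.0], [-0.0, 0.0, -1.0]]
120 247 287 [-0.0646 -0.0646] [0.0954 0.075 ]
130 247 266 [-0.0697 -0.0697] [0.0955 0.0857]
140 247 265 [-0.0749 -0.0749] [0.0955 0.0862]
150 247 265 [-0.0801 -0.0801] [0.0956 0.0862]
160 247 265 [-0.0855 -0.0855] [0.0956 0.0861]
170 247 265 [-0.0909 -0.091 ] [0.0957 0.0861]
180 247 265 [-0.0965 -0.0965] [0.0958 0.0861]
190 245 268 [-0.1021 -0.1022] [0.0969 0.0844]
200 244 269 [-0.1079 -0.1079] [0.0975 0.0839]
210 244 269 [-0.1138 -0.1138] [0.0976 0.0838]
220 245 268 [-0.1198 -0.1198] [0.0972 0.0843]
230 245 268 [-0.1259 -0.1259] [0.0973 0.0843]
240 246 267 [-0.1321 -0.1322] [0.0968 0.0848]
```

View pics/w5.png

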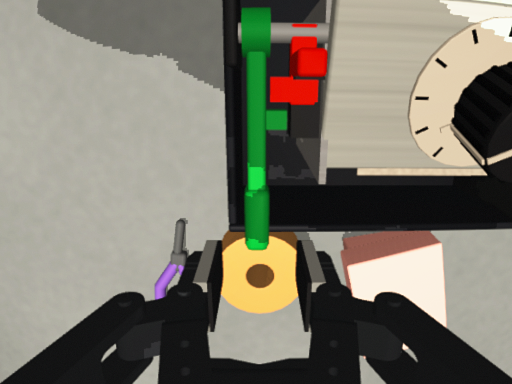

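The fingers straddle the grip, which is at (257, 188–245) and centred. I'll descend and close.

{"method": "arm_command", "body": {
  "commands": [
    [[0.3,0,2],[0,0,0],0.4],
    [[0,0,2],[0,0,0],0.4],
    [[0,0,1.9],[0,0,0],0.4],
    [[0,0,0],[0,0,0],0.4],
    [[0,0,0],[0,0,0],0],
    [[0,0,0],[0,0,0],0],
    [[0,0,0],[0,0,0],0],
    [[0,0,0],[0,0,0],0]
  ]
}}

```text
time_s: 8.32
position: [0.4971, -0.0937, 0.1155]
eef_rot: [[-0.071, 0.997, -0.001], [0.997, 0.071, -0.001], [-0.001, -0.001, -1.0]]
force: [-7.3, -2.1, 7.8]
gripper_width: 0.0131
grip_force: 59.5
```

```bash
python3 - <<'E'
from st import *
s=own()
p=np.array([-119,111+19])
# piv (-20,130), r=99..100
import numpy as np
th=np.linspace(0,1.28,9)
X=-20-100*np.cos(th);Z=130+100*np.sin(th)
print(np.c_[th[1:],np.diff(X)/10,-np.diff(Z)/10].round(2))
E
```

```text
8.32 own mm [-119.3   91.8  115.5] pos [ 0.4971 -0.0937  0.1155] q [-3.30e-01  3.54e-01 -3.90e-01  8.27e-01 -1.00e-03  1.17e+00] F [-7.3 -2.1  7.8] w 0.0131 g 59.5
R [[-0.071, 0.997, -0.001], [0.997, 0.071, -0.001], [-0.001, -0.001, -1.0]]
[[ 0.16  0.13 -1.59]
 [ 0.32  0.38 -1.55]
 [ 0.48  0.62 -1.47]
 [ 0.64  0.85 -1.35]
 [ 0.8   1.05 -1.2 ]
 [ 0.96  1.23 -1.02]
 [ 1.12  1.38 -0.81]
 [ 1.28  1.49 -0.58]]
```

{"method": "arm_command", "body": {
  "commands": [
    [[0.05,0,-0.8],[0,0,0],0],
    [[0.1,0,-0.8],[0,0,0],0],
    [[0.15,0,-0.8],[0,0,0],0],
    [[0.2,0,-0.75],[0,0,0],0],
    [[0.3,0,-0.75],[0,0,0],0],
    [[0.35,0,-0.7],[0,0,0],0],
    [[0.4,0,-0.7],[0,0,0],0],
    [[0.45,0,-0.65],[0,0,0],0]
  ]
}}

```text
time_s: 9.32
position: [0.4953, -0.0723, 0.1736]
eef_rot: [[-0.071, 0.997, -0.003], [0.997, 0.071, 0.002], [0.002, -0.002, -1.0]]
force: [-5.2, 3.2, -10.4]
gripper_width: 0.0126
grip_force: 58.6
```

{"method": "arm_command", "body": {
  "commands": [
    [[0.5,0,-0.62],[0,0,0],0],
    [[0.55,0,-0.58],[0,0,0],0],
    [[0.6,0,-0.53],[0,0,0],0],
    [[0.63,0,-0.49],[0,0,0],0],
    [[0.68,0,-0.43],[0,0,0],0],
    [[0.7,0,-0.38],[0,0,0],0],
    [[0.74,0,-0.32],[0,0,0],0],
    [[0.75,0,-0.26],[0,0,0],0]
  ]
}}

```text
time_s: 10.32
position: [0.4917, -0.0221, 0.2097]
eef_rot: [[-0.07, 0.998, -0.002], [0.998, 0.07, -0.001], [-0.001, -0.003, -1.0]]
force: [-6.0, -2.6, -12.8]
gripper_width: 0.0123
grip_force: 58.5
```

{"method": "arm_command", "body": {
  "commands": [
    [[0,0,0],[0,0,0],0]
  ]
}}

```text
time_s: 10.45
position: [0.4917, -0.0216, 0.2098]
eef_rot: [[-0.071, 0.997, -0.002], [0.997, 0.071, -0.0], [-0.0, -0.002, -1.0]]
force: [-7.3, -0.5, -9.1]
gripper_width: 0.0126
grip_force: 58.7
```

```bash
python3 -c "from st import *;own()"
```

```text
10.45 own mm [-47.1  91.9 209.8] pos [ 0.4917 -0.0216  0.2098] q [-1.920e-01  2.440e-01 -2.750e-01  1.054e+00 -1.000e-03  1.307e+00] F [-7.3 -0.5 -9.1] w 0.0126 g 58.7
R [[-0.071, 0.997, -0.002], [0.997, 0.071, -0.0], [-0.0, -0.002, -1.0]]
```

{"method": "arm_command", "body": {
  "commands": [
    [[0.3,0,-0.1],[0,0,0],0],
    [[0.3,0,-0.05],[0,0,0],0],
    [[0,0,0],[0,0,0],0]
  ]
}}

```text
time_s: 10.82
position: [0.4914, -0.0163, 0.2114]
eef_rot: [[-0.071, 0.997, -0.002], [0.997, 0.071, -0.001], [-0.001, -0.002, -1.0]]
force: [-6.7, -2.1, -8.3]
gripper_width: 0.0123
grip_force: 58.6
```

{"method": "arm_command", "body": {
  "commands": [
    [[0.3,0,-0.05],[0,0,0],0],
    [[0,0,0],[0,0,0],0]
  ]
}}

```text
time_s: 11.08
position: [0.4912, -0.0133, 0.212]
eef_rot: [[-0.071, 0.998, -0.002], [0.998, 0.071, -0.001], [-0.001, -0.002, -1.0]]
force: [-7.2, -2.9, -8.0]
gripper_width: 0.0122
grip_force: 58.6
```

```bash
python3 - <<'E'
from st import *
from h import *
own()
for n in("scene","top","wrist"):
    f=grab_frame(n);np.save(f"pics/g_{n}.npy",[f],allow_pickle=True);print(n,comps(mask(f,(50,120,50),(75,255,255)),15))
    if n=="scene": cv2.imwrite("pics/s6.png",cv2.resize(f["color"][80:260,180:420][:,:,::-1],(800,600),interpolation=cv2.INTER_CUBIC))
E
```

```text
11.07 own mm [-38.8  91.8 212. ] pos [ 0.4912 -0.0133  0.212 ] q [-0.175  0.241 -0.273  1.058 -0.002  1.325] F [-7.2 -2.9 -8. ] w 0.0122 g 58.6
R [[-0.071, 0.998, -0.002], [0.998, 0.071, -0.001], [-0.001, -0.002, -1.0]]
scene [([255, 117, 22, 39, 321], [265.0, 134.7]), ([232, 202, 6, 8, 27], [234.9, 205.6])]
top []
wrist [([243, 154, 44, 190, 5012], [260.2, 253.6])]
```

```bash
python3 - <<'E'
from h import *
ex=np.array([np.cos(1.643),np.sin(1.643),0]);ey=np.array([-ex[1],ex[0],0])
for n in("scene","wrist"):
    f=np.load(f"pics/g_{n}.npy",allow_pickle=True)[0]
    m=mask(f,(50,120,50),(75,255,255));m[195:]=0 if n=="scene" else m[195:]
    print(n,[(r,np.where(m[r])[0].min(),np.where(m[r])[0].max()) for r in range(m.shape[0]) if m[r].any()][::4])
    for th in(1.0,1.15,1.25,1.35):
        P=[np.array([.58,.032,.13])+ex*(-.02-L*np.cos(th))+ey*.091+np.array([0,0,L*np.sin(th)]) for L in(0,.05,.081,.1,.119)]
        q,_=cv2.projectPoints(np.array(P),cv2.Rodrigues(f["R"])[0],f["t"],f["intrinsics"],np.array(f["dist_coeffs"],float));print(th,q.reshape(-1,2).round(0).tolist())
E
```

```text
scene [(117, np.int64(260), np.int64(262)), (121, np.int64(256), np.int64(265)), (125, np.int64(256), np.int64(265)), (129, np.int64(257), np.int64(265)), (133, np.int64(259), np.int64(268)), (137, np.int64(263), np.int64(270)), (141, np.int64(264), np.int64(273)), (145, np.int64(266), np.int64(274)), (149, np.int64(266), np.int64(272)), (153, np.int64(267), np.int64(271))]
1.0 [[273.0, 150.0], [264.0, 144.0], [259.0, 139.0], [255.0, 137.0], [251.0, 133.0]]
1.15 [[273.0, 150.0], [267.0, 141.0], [263.0, 134.0], [260.0, 130.0], [257.0, 125.0]]
1.25 [[273.0, 150.0], [268.0, 139.0], [265.0, 131.0], [263.0, 126.0], [261.0, 120.0]]
1.35 [[273.0, 150.0], [270.0, 137.0], [268.0, 128.0], [267.0, 122.0], [265.0, 115.0]]
wrist [(154, np.int64(249), np.int64(268)), (158, np.int64(248), np.int64(269)), (162, np.int64(248), np.int64(269)), (166, np.int64(248), np.int64(269)), (170, np.int64(248), np.int64(269)), (174, np.int64(249), np.int64(269)), (178, np.int64(248), np.int64(269)), (182, np.int64(248), np.int64(269)), (186, np.int64(248), np.int64(269)), (190, np.int64(251), np.int64(266)), (19
[... 1045 characters left out ...]
64(244), np.int64(273)), (310, np.int64(244), np.int64(273)), (314, np.int64(244), np.int64(274)), (318, np.int64(244), np.int64(274)), (322, np.int64(243), np.int64(274)), (326, np.int64(243), np.int64(274)), (330, np.int64(243), np.int64(273)), (334, np.int64(243), np.int64(273)), (338, np.int64(244), np.int64(272)), (342, np.int64(248), np.int64(268))]
1.0 [[258.0, 170.0], [258.0, 233.0], [258.0, 282.0], [258.0, 318.0], [258.0, 357.0]]
1.15 [[258.0, 170.0], [258.0, 225.0], [258.0, 271.0], [258.0, 305.0], [258.0, 344.0]]
1.25 [[258.0, 170.0], [258.0, 219.0], [258.0, 260.0], [258.0, 292.0], [258.0, 331.0]]
1.35 [[258.0, 170.0], [258.0, 212.0], [258.0, 248.0], [258.0, 277.0], [257.0, 313.0]]
```

View pics/s6.png

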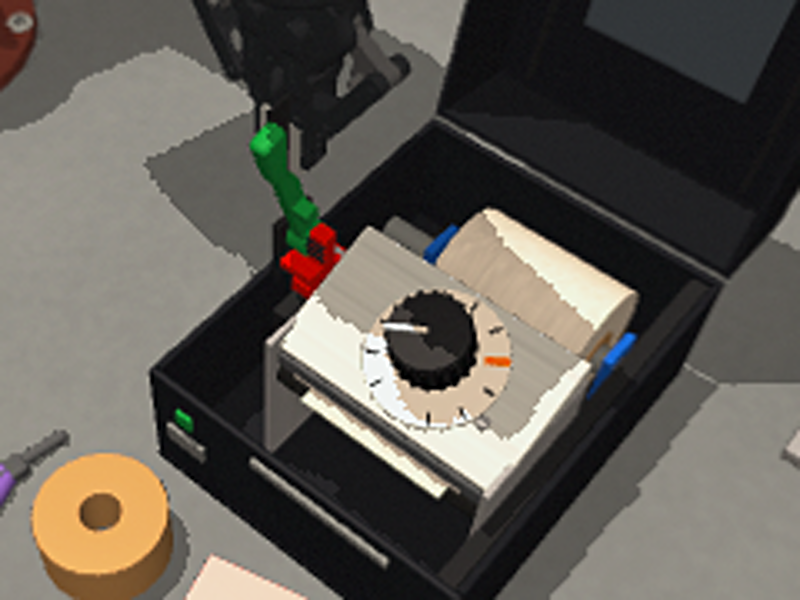

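The view shows the lever standing nearly upright with the fingers around the grip's rear side; the dial is untouched. I'll release and measure.

{"method": "arm_command", "body": {
  "commands": [
    [[0,0,0],[0,0,0],0.4],
    [[0,0,0],[0,0,0],0.4],
    [[0,0,0],[0,0,0],0.4],
    [[0,0,-3],[0,0,0],0.4],
    [[-1,0,-3],[0,0,0],0.4],
    [[-1,0,-1],[0,0,0],0.4],
    [[0,0,0],[0,0,0],0.4]
  ]
}}

```text
time_s: 12.1
position: [0.4941, -0.0336, 0.282]
eef_rot: [[-0.07, 0.998, 0.001], [0.998, 0.07, -0.0], [-0.0, 0.001, -1.0]]
force: [0.1, -0.3, -0.5]
gripper_width: 0.0342
grip_force: 0.0
```

```bash
python3 - <<'E'
from st import *
from h import *
own()
ex=np.array([np.cos(1.643),np.sin(1.643),0]);ey=np.array([-ex[1],ex[0],0])
for n in("wrist","scene","top"):
    f=grab_frame(n);m=mask(f,(50,120,50),(75,255,255))
    if n=="scene":m[195:]=0
    print(n,comps(m,15),[(r,np.where(m[r])[0].min(),np.where(m[r])[0].max()) for r in range(m.shape[0]) if m[r].any()][::4])
    for th in(1.05,1.15,1.25,1.35):
        P=[np.array([.58,.032,.13])+ex*(-.02-L*np.cos(th)-h*np.sin(th))+ey*.091+np.array([0,0,L*np.sin(th)-h*np.cos(th)]) for L,h in((0,0),(.081,0),(.081,.01),(.081,-.01),(.119,.01),(.119,-.01))]
        q,_=cv2.projectPoints(np.array(P),cv2.Rodrigues(f["R"])[0],f["t"],f["intrinsics"],np.array(f["dist_coeffs"],float));print(th,q.reshape(-1,2).round(0).tolist())
E
```

```text
12.1 own mm [-59.2  90.4 282. ] pos [ 0.4941 -0.0336  0.282 ] q [-0.216  0.209 -0.128  1.232  0.     1.285] F [ 0.1 -0.3 -0.5] w 0.0342 g 0.0
R [[-0.07, 0.998, 0.001], [0.998, 0.07, -0.0], [-0.0, 0.001, -1.0]]
wrist [([244, 113, 34, 120, 2494], [257.3, 175.0])] [(113, np.int64(249), np.int64(264)), (117, np.int64(248), np.int64(265)), (121, np.int64(248), np.int64(265)), (125, np.int64(249), np.int64(264)), (129, np.int64(249), np.int64(264)), (133, np.int64(248), np.int64(264)), (137, np.int64(248), np.int64(265)), (141, np.int64(248), np.int64(264)), (145, np.int64(250), np.int64(262)), (149, np.int64(250), np.int64(277)), (153, np.int64(250), np.int64(277)), (157, np.int64(249), np.int64(277)), (161, np.int64(249), np.int64(277)), (165, np.int64(249), np.int64(263)), (169, np.int64(249), np.int64(263)), (173, np.int64(249), np.int64(263)), (177, np.int64(247), np.int64(265)), (181, np.int64(246), np.int64(266)), (185, np.int64(245), np.int64(266)), (189, np.int64(245), np.int64(266)), (193, np.int64(245), np.int64(267)), (197, np.int64(245), np.int64(267)), (201, np.int64(245), np
[... 1227 characters left out ...]
263.0, 134.0], [259.0, 138.0], [266.0, 130.0], [254.0, 130.0], [260.0, 121.0]]
1.25 [[273.0, 150.0], [265.0, 131.0], [262.0, 135.0], [269.0, 127.0], [258.0, 124.0], [265.0, 116.0]]
1.35 [[273.0, 150.0], [268.0, 128.0], [265.0, 131.0], [271.0, 124.0], [262.0, 119.0], [269.0, 111.0]]
top [] []
1.05 [[208.0, 222.0], [227.0, 219.0], [232.0, 219.0], [222.0, 220.0], [242.0, 217.0], [232.0, 218.0]]
1.15 [[208.0, 222.0], [223.0, 220.0], [228.0, 219.0], [217.0, 220.0], [236.0, 218.0], [225.0, 219.0]]
1.25 [[208.0, 222.0], [218.0, 220.0], [224.0, 220.0], [213.0, 220.0], [229.0, 218.0], [218.0, 219.0]]
1.35 [[208.0, 222.0], [214.0, 220.0], [219.0, 220.0], [208.0, 221.0], [223.0, 219.0], [211.0, 220.0]]
```

The lever measures about 1.24 rad, which is at its stop. The next step is the dial: move above it and tilt to its axis.

{"method": "arm_command", "body": {
  "commands": [
    [[-0.7,4,0],[0,0,0],0.8],
    [[-0.7,4,0],[0,0,0],0.8],
    [[-0.6,3.9,0],[0,0,0],0.8],
    [[0,0,0],[0,0.117,0],0.8],
    [[0,0,0],[0,0.117,0],0.8],
    [[0,0,0],[0,0.116,0],0.8],
    [[0,0,0],[0,0,-0.175],0.8],
    [[0,0,0],[0,0,-0.175],0.8]
  ]
}}

```text
time_s: 13.25
position: [0.6135, -0.0446, 0.2804]
eef_rot: [[-0.409, 0.912, -0.026], [0.854, 0.392, 0.343], [0.323, 0.118, -0.939]]
force: [-1.4, 0.6, -0.5]
gripper_width: 0.0683
grip_force: 0.0
```

{"method": "arm_command", "body": {
  "commands": [
    [[0,0,0],[0,0,-0.175],0.8],
    [[0,0,0],[0,0,-0.175],0.8],
    [[0,0,0],[0,0,-0.175],0.8],
    [[0,0,0],[0,0,-0.175],0.8],
    [[0,0,0],[0,0,-0.175],0.8],
    [[0,0,0],[0,0,-0.175],0.8],
    [[0,0,0],[0,0,-0.175],0.8],
    [[0,0,0],[0,0,-0.175],0.8]
  ]
}}

```text
time_s: 14.25
position: [0.6134, -0.044, 0.2808]
eef_rot: [[-0.968, -0.249, -0.026], [-0.242, 0.908, 0.343], [-0.062, 0.338, -0.939]]
force: [-0.4, 0.3, 0.3]
gripper_width: 0.0678
grip_force: 0.0
```

{"method": "arm_command", "body": {
  "commands": [
    [[0,0,0],[0,0,-0.175],0.8],
    [[0,0,0],[0,0,-0.175],0.8],
    [[0,0,0],[0,0,-0.175],0.8],
    [[0,0,0],[0,0,-0.175],0.8],
    [[0,0,0],[0,0,-0.175],0.8],
    [[0,0,0],[0,0,-0.175],0.8],
    [[0,0,0],[0,0,0],0.8],
    [[0,0,0],[0,0,0],0.8]
  ]
}}

```text
time_s: 15.25
position: [0.6136, -0.0443, 0.2814]
eef_rot: [[-0.275, -0.961, -0.025], [-0.906, 0.25, 0.342], [-0.323, 0.117, -0.939]]
force: [0.2, -0.1, -0.2]
gripper_width: 0.0684
grip_force: 0.0
```

```bash
cat >> st.py <<'E'
from scipy.spatial.transform import Rotation as Ro
EX=np.array([np.cos(1.643),np.sin(1.643),0]);N=np.array([0,0,1])*np.cos(.35)-EX*np.sin(.35);C=np.array([.6123,-.0182,.1445])-.001*N
def dial():
    s=own();R=np.array(s["eef_rot"]);p=np.array(s["position"])
    d=p-C;print("height over disc mm",(d@N*1e3).round(1),"need to axis at this height, tool cm",(R.T@(-(d-(d@N)*N))*100).round(2))
    a=R[:,2];ax=np.cross(a,-N);print("tilt fix rotvec tool",(R.T@ax).round(3))
    e=EX*np.cos(.35)+np.array([0,0,np.sin(.35)]);y=np.cross(-N,e);print("spin",np.arctan2(R[:,0]@y,R[:,0]@e).round(4))
E
python3 -c "from st import *;dial()"
```

```text
15.25 own mm [-78.5 -28.  281.4] pos [ 0.6136 -0.0443  0.2814] q [-0.359  0.549  0.32   1.494  0.317 -1.679] F [ 0.2 -0.1 -0.2] w 0.0684 g 0.0
R [[-0.275, -0.961, -0.025], [-0.906, 0.25, 0.342], [-0.323, 0.117, -0.939]]
height over disc mm 138.5 need to axis at this height, tool cm [ 2.09 -0.81 -0.  ]
tilt fix rotvec tool [0.001 0.    0.   ]
spin -2.7949
```

{"method": "arm_command", "body": {
  "commands": [
    [[1,-0.4,0],[0,0,0],0.8],
    [[1.1,-0.4,2],[0,0,0],0.8],
    [[0,0,3],[0,0,0],0.8],
    [[0,0,3],[0,0,0],0.8],
    [[0,0,0],[0,0,0],0.8],
    [[0,0,0],[0,0,0],0.8]
  ]
}}

```text
time_s: 16.0
position: [0.6143, -0.0388, 0.2]
eef_rot: [[-0.272, -0.962, -0.023], [-0.907, 0.248, 0.342], [-0.323, 0.114, -0.94]]
force: [0.1, 0.7, 0.1]
gripper_width: 0.0684
grip_force: 0.0
```

```bash
python3 - <<'E'
from st import *
from h import *
dial();f=grab_frame("wrist")
q,_=cv2.projectPoints(np.array([C,C+.042*N,C+.042*N+.023*np.cross(N,EX)]),cv2.Rodrigues(f["R"])[0],f["t"],f["intrinsics"],np.array(f["dist_coeffs"],float));print(q.reshape(-1,2).round(1).tolist())
hs=hsv(f);m=((hs[:,:,2]>110)&(hs[:,:,1]<110)).astype(np.uint8)*255
cv2.imwrite("pics/w7.png",f["color"][:,:,::-1])
r=int(q[1,0,1]);print([f["color"][r,u].tolist() for u in range(150,370,10)])
E
```

```text
16.0 own mm [-73.1 -29.1 200. ] pos [ 0.6143 -0.0388  0.2   ] q [-0.35   0.574  0.152  1.295  0.318 -1.673] F [0.1 0.7 0.1] w 0.0684 g 0.0
R [[-0.272, -0.962, -0.023], [-0.907, 0.248, 0.342], [-0.323, 0.114, -0.94]]
height over disc mm 60.2 need to axis at this height, tool cm [-0.02  0.06 -0.  ]
tilt fix rotvec tool [-0.001  0.     0.   ]
spin -2.7984
[[262.9, 210.7], [263.6, 240.3], [303.1, 227.5]]
[[191, 190, 180], [191, 192, 179], [255, 254, 251], [244, 241, 229], [226, 219, 197], [228, 222, 200], [250, 243, 225], [179, 160, 134], [43, 41, 38], [43, 40, 39], [41, 40, 39], [38, 36, 35], [36, 35, 33], [40, 38, 35], [39, 39, 36], [39, 35, 34], [250, 242, 221], [213, 206, 184], [223, 214, 194], [224, 218, 196], [220, 212, 191], [225, 216, 195]]
```

{"method": "arm_command", "body": {
  "commands": [
    [[0,0.05,2],[0,0,0],0.8],
    [[0,0,2],[0,0,0],0.8],
    [[0,0,0.6],[0,0,0],0.8],
    [[0,0,0],[0,0,0],0.8],
    [[0,0,0],[0,0,0],0],
    [[0,0,0],[0,0,0],0],
    [[0,0,0],[0,0,0],0],
    [[0,0,0],[0,0,0],0]
  ]
}}

```text
time_s: 17.05
position: [0.6118, -0.0225, 0.1569]
eef_rot: [[-0.272, -0.962, -0.025], [-0.907, 0.247, 0.342], [-0.323, 0.115, -0.939]]
force: [-5.3, -1.0, 6.3]
gripper_width: 0.0443
grip_force: 60.3
```

```bash
python3 -c "from st import *;dial()"
```

```text
17.05 own mm [-56.6 -27.8 156.9] pos [ 0.6118 -0.0225  0.1569] q [-0.327  0.589  0.062  1.184  0.321 -1.65 ] F [-5.3 -1.   6.3] w 0.0443 g 60.3
R [[-0.272, -0.962, -0.025], [-0.907, 0.247, 0.342], [-0.323, 0.115, -0.939]]
height over disc mm 14.1 need to axis at this height, tool cm [ 0.   -0.09  0.  ]
tilt fix rotvec tool [-0.  0.  0.]
spin -2.7984
```

{"method": "arm_command", "body": {
  "commands": [
    [[0,0,0.4],[0,0,0],0],
    [[0,0,0.35],[0,0,0],0],
    [[0,0,0],[0,0,0],0],
    [[0,0,0],[0,0,0],0]
  ]
}}

```text
time_s: 17.55
position: [0.6117, -0.0204, 0.1512]
eef_rot: [[-0.272, -0.962, -0.024], [-0.907, 0.248, 0.341], [-0.323, 0.114, -0.94]]
force: [-9.0, -3.4, 16.6]
gripper_width: 0.0443
grip_force: 62.1
```

```bash
python3 -c "from st import *;dial()"
```

```text
17.55 own mm [-54.5 -27.9 151.2] pos [ 0.6117 -0.0204  0.1512] q [-0.324  0.591  0.05   1.168  0.322 -1.646] F [-9.  -3.4 16.6] w 0.0443 g 62.1
R [[-0.272, -0.962, -0.024], [-0.907, 0.248, 0.341], [-0.323, 0.114, -0.94]]
height over disc mm 8.0 need to axis at this height, tool cm [ 0.   -0.08  0.  ]
tilt fix rotvec tool [-0.001 -0.     0.   ]
spin -2.7982
```

{"method": "arm_command", "body": {
  "commands": [
    [[0,0,0.1],[0,0,0],0],
    [[0,0,0],[0,0,0.13],0],
    [[0,0,0],[0,0,0.13],0],
    [[0,0,0],[0,0,0.13],0],
    [[0,0,0],[0,0,0.13],0],
    [[0,0,0],[0,0,0.13],0],
    [[0,0,0],[0,0,0.13],0],
    [[0,0,0],[0,0,0.13],0]
  ]
}}

```text
time_s: 18.55
position: [0.6112, -0.02, 0.1512]
eef_rot: [[-0.928, -0.372, -0.024], [-0.357, 0.869, 0.341], [-0.106, 0.325, -0.94]]
force: [-14.4, -4.5, 26.8]
gripper_width: 0.0445
grip_force: 62.9
```

```bash
python3 - <<'E'
from st import *
from h import *
dial();s=sense();print("torque",np.round(np.array(s["wrist_torque"])@np.array(s["eef_rot"]),2))
for n in("scene","top"):
    f=grab_frame(n);np.save(f"pics/d_{n}.npy",[f],allow_pickle=True)
E
```

```text
18.55 own mm [-54.1 -27.4 151.2] pos [ 0.6112 -0.02    0.1512] q [-0.324  0.59   0.049  1.168  0.322 -0.731] F [-14.4  -4.5  26.8] w 0.0445 g 62.9
R [[-0.928, -0.372, -0.024], [-0.357, 0.869, 0.341], [-0.106, 0.325, -0.94]]
height over disc mm 7.9 need to axis at this height, tool cm [-0.09 -0.1   0.  ]
tilt fix rotvec tool [-0.001  0.001 -0.   ]
spin -1.8838
torque [-1.65  2.68 -0.18]
```

{"method": "arm_command", "body": {
  "commands": [
    [[0,0,0],[0,0,0.14],0],
    [[0,0,0],[0,0,0.14],0],
    [[0,0,0],[0,0,0.14],0],
    [[0,0,0],[0,0,0.14],0],
    [[0,0,0],[0,0,0.14],0],
    [[0,0,0],[0,0,0.14],0],
    [[0,0,0],[0,0,0.14],0],
    [[0,0,0],[0,0,0.14],0]
  ]
}}

```text
time_s: 19.65
position: [0.6112, -0.0194, 0.1514]
eef_rot: [[-0.739, 0.673, -0.024], [0.627, 0.7, 0.342], [0.247, 0.238, -0.939]]
force: [-13.4, -1.9, 28.6]
gripper_width: 0.0441
grip_force: 63.1
```

```bash
python3 - <<'E'
from st import *
dial();s=sense();print("torque",np.round(np.array(s["wrist_torque"])@np.array(s["eef_rot"]),2))
E
```

```text
19.65 own mm [-53.5 -27.4 151.4] pos [ 0.6112 -0.0194  0.1514] q [-0.323  0.59   0.049  1.168  0.323  0.389] F [-13.4  -1.9  28.6] w 0.0441 g 63.1
R [[-0.739, 0.673, -0.024], [0.627, 0.7, 0.342], [0.247, 0.238, -0.939]]
height over disc mm 7.8 need to axis at this height, tool cm [-0.17 -0.    0.  ]
tilt fix rotvec tool [0.001 0.    0.   ]
spin -0.7639
torque [ 1.41  2.99 -0.21]
```

{"method": "arm_command", "body": {
  "commands": [
    [[0,0,0],[0,0,0.14],0],
    [[0,0,0],[0,0,0.14],0],
    [[0,0,0],[0,0,0.14],0],
    [[0,0,0],[0,0,0.14],0],
    [[0,0,0],[0,0,0.14],0],
    [[0,0,0],[0,0,0.14],0],
    [[0,0,0],[0,0,0.14],0],
    [[0,0,0],[0,0,0.13],0]
  ]
}}

```text
time_s: 20.65
position: [0.6118, -0.019, 0.1515]
eef_rot: [[0.274, 0.961, -0.023], [0.905, -0.25, 0.343], [0.324, -0.115, -0.939]]
force: [-10.2, -0.4, 26.0]
gripper_width: 0.0446
grip_force: 62.5
```

{"method": "arm_command", "body": {
  "commands": [
    [[0,0,0],[0,0,0],0]
  ]
}}

```text
time_s: 20.78
position: [0.6118, -0.019, 0.1515]
eef_rot: [[0.272, 0.962, -0.023], [0.906, -0.248, 0.343], [0.325, -0.114, -0.939]]
force: [-9.8, -0.3, 26.7]
gripper_width: 0.0439
grip_force: 62.6
```

```bash
python3 - <<'E'
from st import *
from h import *
dial();s=sense();print("torque",np.round(np.array(s["wrist_torque"])@np.array(s["eef_rot"]),2))
# pointer foot visibility: sample whiteness around knob top rim by angle, pressed 7mm
f=grab_frame("wrist");np.save("pics/d_w.npy",[f],allow_pickle=True)
e1=np.array([-EX[1],EX[0],0]);e2=np.cross(N,e1)
for h in(.034,.035,.036):
  A=1.0379-np.arange(0,12,.25)*np.pi/6
  for r in(.012,.017):
    P=C+h*N+r*(np.cos(A)[:,None]*e1+np.sin(A)[:,None]*e2)
    q=cv2.projectPoints(P,cv2.Rodrigues(f["R"])[0],f["t"],f["intrinsics"],np.array(f["dist_coeffs"],float))[0].reshape(-1,2).round().astype(int)
    v=[int(f["color"][y,x].min()) if 0<=y<384 and 0<=x<512 else -1 for x,y in q]
    print(h,r,[(k/4,x) for k,x in enumerate(v) if x>90 or x<0])
E
```

```text
20.77 own mm [-53.2 -28.  151.5] pos [ 0.6118 -0.019   0.1515] q [-0.323  0.59   0.049  1.168  0.324  1.497] F [-9.8 -0.3 26.7] w 0.0439 g 62.6
R [[0.272, 0.962, -0.023], [0.906, -0.248, 0.343], [0.325, -0.114, -0.939]]
height over disc mm 7.9 need to axis at this height, tool cm [-0.14  0.11 -0.  ]
tilt fix rotvec tool [ 0.001 -0.002  0.   ]
spin 0.3431
torque [3.1  0.8  0.07]
0.034 0.012 [(7.0, 139), (7.25, 167), (7.5, 97)]
0.034 0.017 [(7.0, 115), (7.25, 166)]
0.035 0.012 [(7.0, 168), (7.25, 168)]
0.035 0.017 [(7.0, 158), (7.25, 168)]
0.036 0.012 [(7.0, 167), (7.25, 167)]
0.036 0.017 [(7.0, 167)]
```

The pointer sits at notch 7, the orange mark. I'll let it rise while still gripped, then open.

{"method": "arm_command", "body": {
  "commands": [
    [[0,0,-0.3],[0,0,0],0],
    [[0,0,-0.3],[0,0,0],0],
    [[0,0,-0.2],[0,0,0],0],
    [[0,0,0],[0,0,0],0],
    [[0,0,0],[0,0,0],0]
  ]
}}

```text
time_s: 21.45
position: [0.6118, -0.0211, 0.1571]
eef_rot: [[0.27, 0.963, -0.024], [0.906, -0.245, 0.344], [0.325, -0.115, -0.939]]
force: [-5.1, 3.6, 10.4]
gripper_width: 0.0442
grip_force: 60.8
```

```bash
python3 - <<'E'
from st import *
dial();s=sense();print("torque",np.round(np.array(s["wrist_torque"])@np.array(s["eef_rot"]),2))
E
```

```text
21.45 own mm [-55.2 -27.9 157.1] pos [ 0.6118 -0.0211  0.1571] q [-0.326  0.589  0.061  1.184  0.324  1.491] F [-5.1  3.6 10.4] w 0.0442 g 60.8
R [[0.27, 0.963, -0.024], [0.906, -0.245, 0.344], [0.325, -0.115, -0.939]]
height over disc mm 13.8 need to axis at this height, tool cm [-0.13  0.12 -0.  ]
tilt fix rotvec tool [-0.    -0.002  0.   ]
spin 0.341
torque [1.6  0.94 0.05]
```

Now back near the initial height (13.8 vs 14.1 mm). I'll open and withdraw along the axis.

{"method": "arm_command", "body": {
  "commands": [
    [[0,0,-0.05],[0,0,0],0.8],
    [[0,0,0],[0,0,0],0.8],
    [[0,0,0],[0,0,0],0.8],
    [[0,0,-1.5],[0,0,0],0.8],
    [[0,0,-3],[0,0,0],0.8],
    [[0,0,-4],[0,0,0],0.8],
    [[0,0,-4],[0,0,0],0.8],
    [[0,0,0],[0,0,0],0.8]
  ]
}}

```text
time_s: 22.45
position: [0.6168, -0.0668, 0.277]
eef_rot: [[0.269, 0.963, -0.019], [0.907, -0.247, 0.34], [0.323, -0.108, -0.94]]
force: [0.6, 0.6, -1.0]
gripper_width: 0.0685
grip_force: 0.0
```

```bash
cat > chk.py <<'E'
from st import *
from h import *
dial()
f=grab_frame("wrist");np.save("pics/e_w.npy",[f],allow_pickle=True)
e1=np.array([-EX[1],EX[0],0]);e2=np.cross(N,e1)
pj=lambda P,f:cv2.projectPoints(np.array(P),cv2.Rodrigues(f["R"])[0],f["t"],f["intrinsics"],np.array(f["dist_coeffs"],float))[0].reshape(-1,2)
for h in(.035,.039,.042,.043):
  for r in(.012,.017,.021):
    A=1.0379-np.arange(0,12,.1)*np.pi/6
    P=C+h*N+r*(np.cos(A)[:,None]*e1+np.sin(A)[:,None]*e2)
    q=pj(P,f).round().astype(int)
    v=np.array([int(f["color"][y,x].min()) if 0<=y<384 and 0<=x<512 else -1 for x,y in q]);i=np.where(v>100)[0]
    print(h,r,"white notch",i.min()/10 if len(i) else None,i.max()/10 if len(i) else None, "unseen",(v<0).sum())
# pointer line centroid triangulated: wrist vs scene
for n in("scene","top","wrist"):
    g=f if n=="wrist" else grab_frame(n)
    m=mask(g,(50,120,50),(75,255,255))
    if n=="scene": m[195:]=0
    print(n,"green",comps(m,15),"red",comps(mask(g,(0,200,80),(4,255,255)),15))
    mk=np.zeros(m.shape,np.uint8);cv2.fillConvexPoly(mk,pj(C+.042*N+.019*np.c_[np.cos(np.arange(24)*.2618),np.sin(np.arange(24)*.2618)]@np.array([e1,e2]),g).round().astype(int),255)
    w=((g["color"].min(2)>100)&(mk>0)).astype(np.uint8)*255;print(n,"pointer blob",comps(w,3))
E
python3 chk.py
```

```text
22.45 own mm [-101.2  -29.5  277. ] pos [ 0.6168 -0.0668  0.277 ] q [-0.39   0.564  0.336  1.497  0.312  1.426] F [ 0.6  0.6 -1. ] w 0.0685 g 0.0
R [[0.269, 0.963, -0.019], [0.907, -0.247, 0.34], [0.323, -0.108, -0.94]]
height over disc mm 142.2 need to axis at this height, tool cm [ 0.  -0.1 -0. ]
tilt fix rotvec tool [0.007 0.001 0.   ]
spin 0.3405
0.035 0.012 white notch 7.2 7.6 unseen 0
0.035 0.017 white notch 7.2 7.4 unseen 0
0.035 0.021 white notch 7.1 7.4 unseen 0
0.039 0.012 white notch 7.0 7.5 unseen 0
0.039 0.017 white notch 7.1 7.4 unseen 0
0.039 0.021 white notch 7.1 7.3 unseen 0
0.042 0.012 white notch 7.0 7.4 unseen 0
0.042 0.017 white notch 7.0 7.2 unseen 0
0.042 0.021 white notch 1.0 7.2 unseen 0
0.043 0.012 white notch 6.9 7.3 unseen 0
0.043 0.017 white notch 7.0 7.2 unseen 0
0.043 0.021 white notch 0.5 7.2 unseen 0
scene green [([255, 119, 22, 37, 251], [265.6, 138.1])] red [([264, 147, 20, 22, 187], [273.3, 158.2])]
scene pointer blob [([309, 178, 7, 3, 12], [311.9, 178.9]), ([318, 179, 2, 2, 3], [318.7, 179.7])]
top green [] red []
top pointer blob [([221, 149, 2, 4, 6], [221.7, 150.2])]
wrist green [([52, 172, 85, 78, 2315], [92.4, 213.4])] red [([143, 171, 10, 5, 16], [147.8, 173.0]), ([133, 178, 37, 40, 886], [150.1, 198.8])]
wrist pointer blob [([255, 170, 19, 20, 102], [264.0, 179.5])]
```

{"method": "arm_command", "body": {
  "commands": [
    [[-1,-4,-1],[0,0,0],0.8],
    [[-1,-4,-1],[0,0,0],0.8],
    [[0,0,0],[0,0,0],0.8],
    [[0,0,0],[0,0,0],0.8]
  ]
}}

```text
time_s: 23.1
position: [0.5335, -0.0702, 0.2943]
eef_rot: [[0.27, 0.963, -0.025], [0.907, -0.246, 0.342], [0.323, -0.115, -0.939]]
force: [0.3, 0.3, -0.4]
gripper_width: 0.0679
grip_force: 0.0
```

```bash
cp pics/e_w.npy pics/e_w1.npy; cat >> chk.py <<'E'
f1=np.load("pics/e_w1.npy",allow_pickle=True)[0]
U=[]
for g in(f1,f):
    mk=np.zeros((384,512),np.uint8);cv2.fillConvexPoly(mk,pj(C+.041*N+.021*np.c_[np.cos(np.arange(24)*.2618),np.sin(np.arange(24)*.2618)]@np.array([e1,e2]),g).round().astype(int),255)
    mk=cv2.erode(mk,np.ones((5,5),np.uint8))
    w=((g["color"].min(2)>100)&(mk>0));q=np.argwhere(w)[:,::-1].astype(float)
    U.append((g,q))
# pointer inner end: pixel nearest to the projected axis top
ends=[(g,q[np.argsort(np.linalg.norm(q-pj([C+.042*N],g)[0],axis=1))[:5]].mean(0)) for g,q in U]
X,r=tri(ends);d=X-C;print("inner end height over disc",(d@N*1e3).round(1),"res",r)
om=[max(comps(mask(g,(5,180,120),(12,255,255)),8),key=lambda c:c[0][4])[1] for g in(f1,f)]
X,r=tri([(f1,om[0]),(f,om[1])]);print("orange height",((X-C)@N*1e3).round(1),r)
g=f;m=mask(g,(50,120,50),(75,255,255));ey=e1
for th in(1.0,1.1,1.2,1.25):
    P=[np.array([.58,.032,.13])+EX*(-.02-L*np.cos(th)-h*np.sin(th))+ey*.091+np.array([0,0,L*np.sin(th)-h*np.cos(th)]) for L,h in((.119,.01),(.119,-.01),(.1,0))];print(th,[pj(P,k).round(0).tolist() for k in(f1,f)])
E
python3 chk.py
```

```text
23.1 own mm [-98.6  53.8 294.3] pos [ 0.5335 -0.0702  0.2943] q [-0.451  0.405  0.122  1.468  0.302  1.362] F [ 0.3  0.3 -0.4] w 0.0679 g 0.0
R [[0.27, 0.963, -0.025], [0.907, -0.246, 0.342], [0.323, -0.115, -0.939]]
height over disc mm 157.6 need to axis at this height, tool cm [2.   8.03 0.  ]
tilt fix rotvec tool [-0. -0.  0.]
spin 0.3412
0.035 0.012 white notch 7.3 7.9 unseen 0
0.035 0.017 white notch 7.2 7.7 unseen 0
0.035 0.021 white notch 7.2 7.6 unseen 0
0.039 0.012 white notch 7.1 7.6 unseen 0
0.039 0.017 white notch 7.0 7.5 unseen 0
0.039 0.021 white notch 7.1 7.4 unseen 0
0.042 0.012 white notch 6.9 7.4 unseen 0
0.042 0.017 white notch 7.0 7.3 unseen 0
0.042 0.021 white notch 7.0 7.3 unseen 0
0.043 0.012 white notch 6.8 7.3 unseen 0
0.043 0.017 white notch 6.9 7.3 unseen 0
0.043 0.021 white notch 7.0 7.2 unseen 0
scene green [([255, 121, 22, 35, 180], [265.9, 140.2])] red [([264, 147, 20, 22, 185], [273.3, 158.2])]
scene pointer blob [([309, 178, 11, 3, 26], [313.8, 179.1])]
top green [([222, 217, 7, 6, 21], [225.0, 219.6])] red []
top pointer blob [([219, 146, 7, 11, 26], [222.2, 150.9])]
wrist green [([180, 147, 49, 67, 1585], [203.3, 181.6])] red [([232, 147, 10, 4, 16], [236.5, 148.5]), ([227, 153, 30, 39, 727], [241.1, 173.8])]
wrist pointer blob [([360, 140, 20, 20, 129], [369.7, 149.5])]
inner end height over disc 40.3 res [0.18627387391268754, 0.18627387391270236]Traceback (most recent call last):
  File "chk.py", line 32, in <module>
    om=[max(comps(mask(g,(5,180,120),(12,255,255)),8),key=lambda c:c[0][4])[1] for g in(f1,f)]
        ~~~^^^^^^^^^^^^^^^^^^^^^^^^^^^^^^^^^^^^^^^^^^^^^^^^^^^^^^^^^^^^^^^^
ValueError: max() iterable argument is empty
```

```bash
sed -i '/^om=/d;/orange height/d' chk.py; python3 chk.py | tail -5
```

```text
inner end height over disc 40.9 res [0.17404158186809696, 0.17404158186808633]
1.0 [[[93.0, 281.0], [76.0, 260.0], [94.0, 252.0]], [[214.0, 245.0], [202.0, 223.0], [209.0, 218.0]]]
1.1 [[[83.0, 269.0], [66.0, 245.0], [86.0, 241.0]], [[206.0, 232.0], [194.0, 208.0], [203.0, 207.0]]]
1.2 [[[73.0, 255.0], [57.0, 229.0], [79.0, 229.0]], [[199.0, 218.0], [187.0, 191.0], [198.0, 195.0]]]
1.25 [[[68.0, 248.0], [53.0, 220.0], [75.0, 223.0]], [[196.0, 210.0], [183.0, 182.0], [195.0, 188.0]]]
```

{"method": "arm_command", "body": {
  "commands": [
    [[-1,0,-4],[0,0,0],0.8],
    [[-1,0,-4],[0,0,0],0.8],
    [[0,0,0],[0,0,0],0.8],
    [[0,0,0],[0,0,0],0.8]
  ]
}}

```text
time_s: 23.9
position: [0.53, -0.1158, 0.3627]
eef_rot: [[0.27, 0.962, -0.025], [0.907, -0.246, 0.342], [0.324, -0.115, -0.939]]
force: [-0.6, 1.1, -1.0]
gripper_width: 0.0687
grip_force: 0.0
```

```bash
python3 - <<'E'
from workcell import *
from h import *
F0=np.load("pics/f0.npy",allow_pickle=True)
for i,n in enumerate(("scene","top")):
    f=grab_frame(n)
    for nm,lo,hi in(("pliers",(125,80,60),(150,255,255)),("roll/box",(0,40,150),(20,180,255))):
        for g in(F0[i],f): print(n,nm,[c for c in comps(mask(g,lo,hi),150)])
print(job_done())
E
```

```text
scene pliers [([141, 219, 44, 35, 461], [163.5, 234.2])]
scene pliers [([141, 219, 44, 35, 456], [163.5, 234.1])]
scene roll/box [([324, 143, 46, 30, 190], [346.1, 155.4]), ([298, 185, 27, 23, 244], [312.2, 198.8]), ([189, 216, 42, 37, 1083], [209.4, 233.7]), ([214, 246, 69, 86, 3082], [247.3, 284.8])]
scene roll/box [([324, 143, 46, 30, 180], [346.5, 155.5]), ([289, 174, 40, 34, 463], [304.4, 195.5]), ([271, 197, 44, 29, 224], [291.0, 211.5]), ([189, 216, 42, 37, 1085], [209.4, 233.7]), ([214, 246, 68, 86, 3080], [247.1, 285.1])]
top pliers [([307, 244, 40, 9, 168], [326.3, 247.1]), ([307, 254, 39, 10, 158], [325.8, 260.3])]
top pliers [([307, 244, 40, 9, 171], [326.3, 247.2]), ([307, 254, 39, 10, 160], [325.6, 260.3])]
top roll/box [([393, 64, 51, 52, 1399], [418.3, 88.8]), ([174, 145, 9, 52, 215], [177.6, 173.9]), ([145, 148, 10, 52, 252], [148.7, 175.4]), ([283, 197, 38, 38, 983], [301.2, 215.7])]
top roll/box [([392, 63, 38, 33, 598], [408.8, 78.8]), ([278, 139, 23, 20, 209], [287.7, 146.5]), ([175, 145, 13, 52, 197], [178.2, 175.4]), ([143, 147, 10, 53, 344], [147.4, 174.7])]
the job is handed in; nothing more can be done
None
```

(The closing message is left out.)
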